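# Park a dispenser cassette under its spring-closed nozzle cover

## Robot

A 6-joint arm with a two-finger parallel gripper is mounted at the origin on a cart in front of the work surface, level with it; the furniture and walls round the work are solid. World frame = base frame: x ahead of the robot, y to its left, z up, the work surface at z = 0. Lengths are in m, angles in rad, forces in N, time in s.
With the tool pointing down it reaches from about 0.3 to 0.875 m from the base axis. Payload 6.4 kg.
Tool frame: the origin (TCP) lies midway between the tips of the shut fingers; the grasp point (between the pads) lies 19 mm behind it; x points along the fingers, y is the direction in which the jaws open and shut, and the axes are right-handed (so a half turn about x gives the same grasp; the last joint's range is limited). The gripper opens to 88 mm and grips with 3 to 60 N. Pads are 18 mm wide; open, the fingers measure 123 mm over their backs; the gripper's body (75 mm by 187 mm) begins 45 mm behind the grasp point.
Start: joints at [0.985, 0.181, 1.607, -0, 1.354, -0.206], TCP at [0.213, 0.534, 0.216] pointing down, gripper open.
Joint ranges: [-2.99, 2.99], [-0.89, 2.07], [0.3, 2.58], [-1.14, 4.28], [0, 2.63], [-3.12, 3.12]. Speed limits (rad/s): [2.57, 2.57, 3.01, 3.14, 3.14, 3.14].

## Interface

Orientations are given as a 3x3 rotation matrix whose columns are the frame's x, y, z axes.
In Python, from station import get_state, read_camera, camera_info, finish_job gives the robot as it stands.
- The arm moves only by the tool drive_tool, never from a script. Its argument "motion" is a list of rows, each an object of numbers: "dx", "dy", "dz": the shift along the tool's x, y, z in cm; "wx", "wy", "wz": the turn, a rotation vector about the tool's x, y, z in rad; "gripper": the closure, from -1 (fully open) to 1 (shut). In form: [{"dx": .., "dy": .., "dz": .., "wx": .., "wy": .., "wz": .., "gripper": ..}, ...]. A call has 1 to 8 rows; each row shifts and turns the pose as measured when the row begins, along the tool's axes as they then stand; what a row does not reach is not made up. A row lasts 1/12 s, in which the tool goes at most 41.7 mm and 7.16 degrees, less where a joint would pass 70% of its speed; a pose out of reach is approached as far as the arm can. A call is refused whole if a number of a shift passes 4.17 or a number of a turn 0.125, either way. A call with a gripper value outside its range is refused whole. The fingers move at their own pace and stop on an object; the grip force is fixed at half the most. Time passes only in rows, so rows that do not move let the fingers close. It gives the time, the measured TCP pose, the force and the opening at its end, in the units of the state.
- get_state(): the state, without advancing time (a new reading comes with each control period).
- read_camera(name): name is "scene" or "top" or "wrist"; returns the picture (480x640x3 uint8, red, green, blue); there is no depth.
- camera_info(name): a dict with "vfov" (degrees; the focal length in pixels is half the picture's height over the tangent of half this angle, whatever the lens; pixels are square), "cx", "cy" (the principal point, pixels), "R" (3x3) and "t" (3): a world point X has camera coordinates R X + t; the wrist camera has in their place "tool_from_camera" (4x4, takes a point from camera to tool coordinates, whose origin is the TCP and whose axes are the tool frame's). Camera axes: x right, y down, z forward; pixel columns grow to the right and rows downward; lengths in m; the calibration is good to about 2 mm. A picture is of the moment at which its call begins: read the wrist's pose just before it. camera_info takes no time and is no camera call.
- finish_job(): hands the job in, once; it reports no verdict.
The state is a dict: "clock": time; "joints": joint angles; "joint_velocities": joint speeds; "joint_efforts": joint torques, N m; "tool_pos": TCP position; "eef_rot": TCP orientation; "ft_force": force on the tool from outside, world axes, zero at the start; "wrist_torque": the same for the moment, N m; "finger_gap": finger opening in m.
Only numpy, scipy, OpenCV 4.12 (cv2) and the standard library are available. Lean on these libraries where they do the work, as an engineer would, in place of code of your own. Each camera call takes 0.05 s, during which the arm holds its last target.

## Task

Park the dispenser cassette in its dock: press the paddle behind the spring-closed nozzle cover down with one fingertip to hold the cover open, and meanwhile push the cassette with the other fingertip straight back under it until it is home against both back stops; then let go so that the cover closes over the nozzles. Push the cassette only: do not pick it up or tip it, and leave the vials, the tweezers and the small box beside the dock standing where they are.

Things in the scene. Friction and masses are not known exactly. Their poses are not given: they have to be found in the camera images.
- dock: Aluminium dock fixed to the bench, base plate 132 x 146 mm, 5 mm thick. Origin: on the bench under the seat; x = push direction (away from the robot), y left. Plate from x -54 to +78 mm. Cheeks (inner faces y +-61, x -4..30, top z 45 mm) carry the cover's hinge (x 11, z 39.5 mm). Back stops at y +-46 mm face the cassette at x 16 mm, 15 mm high.
- flap (a joint): Cover angle, rad: 0 closed, 0.5 fully open, where the paddle is level with its top 20 mm above the bench, over dock x 21..73 mm. Grey plastic see-saw; paddle down = cover up. Nozzles pass freely above 0.35. A spring (0.06 to 0.11 N m) shuts it when let go. Shut, it cannot be pushed in. Fully open it reaches up to z 52 mm and forward to dock x -8 mm.
- paddle (a point): Middle of the top of the cover's thumb paddle (52 mm along x, 60 mm wide, 3 mm thick), behind the hinge. It moves with the cover: shut, the paddle slopes up away from the robot, from dock x 29, z 27 mm to x 75, z 52 mm; fully open it is level and this point is at dock x 47, z 20 mm. Smooth and slippery (friction 0.25): a fingertip slides along it. It takes 2 to 6 N at dock x 40..70, more nearer the hinge.
- lip (a point): Middle of the lower edge of the cover's front lip (116 mm wide, 2.5 mm thick). Shut: dock x -5, z 35 mm, 4 mm above the body of a cassette, so that it stops the nozzles but not the body. Fully open: dock x -5, z 43 mm.
- cassette: Black dispenser cassette with a blue panel on the front and 8 upright nozzles in a row, 0.12 kg. Origin under its middle; its x looks away from the robot. Body x -12..16, y +-55, 26 mm high; front panel (pushed face) at x -16, y +-45, z 6..20 mm; nozzles at x 1.75 mm, 5.4 mm thick, tops at z 34 mm. Starts on the base plate in front of the shut cover, 13 to 23 mm short of home; home when its origin is at dock x 0, y 0.
- vial_a: Glass vial with a white cap, 23 mm across, 50 mm high, standing left of the dock; leave it. Origin under its middle.
- vial_b: Glass vial with a black cap, 23 mm across, 50 mm high, standing right of the dock; leave it. Origin under its middle.
- tweezers: Steel tweezers 124 mm long lying left of the dock; leave them. Origin under the middle.
- seal_box: Small light card box 32 x 52 x 20 mm lying right of the dock; leave it. Origin under its middle.
There are look-alikes about, which are no part of the job. Of the things shaped like the cassette, the black one is meant.

How it is judged:
On the way, in this order (a step that is already met when the one before it is completed fails the run):
1. the cover is held open with the nozzles still in front of it (value of joint flap above 0.3 rad and x of cassette in the frame of dock below -0.007 m), for 0.1 s.
2. the cassette is home while the cover is still held open (value of joint flap above 0.25 rad and x of cassette in the frame of dock above -0.003 m), for 0.05 s.
At the end, for the whole second after the job is handed in: the cassette stands flat in the dock within 3 mm of home along the push, within 8 mm sideways and within 0.05 rad of square, at rest, and the cover is shut over the nozzles (within 0.04 rad) (x of cassette in the frame of dock between -0.003 and 0.003 m and y of cassette in the frame of dock between -0.008 and 0.008 m and angle between the x axis of cassette and the x axis of dock, either way round below 0.05 rad and value of joint flap below 0.04 rad and height (world z) of cassette below 0.008 m and angle between cassette's own z axis and vertical below 0.05 rad and linear speed of cassette below 0.01 m/s); the robot touches nothing.
It fails at once if the cassette is lifted (more than 8 mm off the plate) or tipped (more than 0.3 rad) (height (world z) of cassette above 0.013 m or angle between cassette's own z axis and vertical above 0.3 rad).
It fails at once if a thing beside the dock is moved by more than 15 mm (distance of any of vial_a, vial_b, tweezers, seal_box from where it was at the start of the episode above 0.015 m).
It fails at once if a vial is tipped over (angle between any of vial_a, vial_b's own z axis and vertical above 0.5 rad).
It also fails if it takes over 35 s, if anything falls off the work surface, if the arm or the gripper's body presses on something with over 40 N, if the wrist force passes 120 N, or if a joint passes its speed limit or range.

## Working session

There is one attempt and no reset: what is moved stays moved. The work goes in short steps, Python scripts to look and compute and a tool call to move; the robot and the scene stay as the last step left them, time stands still between calls to the robot, and variables do not carry over. Pictures are saved under pics/ and viewed, and the job is handed in when it is done.

Besides the shell and the picture viewer there is one more tool, called as a command line: name --argument value ..., lists and objects as JSON in quotes. drive_tool: Moves the arm, as the interface text tells. Its arguments: {"type":"object","properties":{"motion":{"type":"array","items":{"type":"object","properties":{"dx":{"type":"number"},"dy":{"type":"number"},"dz":{"type":"number"},"wx":{"type":"number"},"wy":{"type":"number"},"wz":{"type":"number"},"gripper":{"type":"number"}}}}},"required":["motion"]}

```bash
mkdir -p pics; ls; python3 - <<'E'
from station import *
import cv2
s=get_state();print(s)
for n in ("scene","top"):
    cv2.imwrite(f"pics/{n}0.png",read_camera(n)[:,:,::-1]);print(n,camera_info(n))
print(camera_info("wrist"))
E
```

```text
pics
{'clock': 0.0, 'joints': array([ 9.84709192e-01,  1.81517629e-01,  1.60794495e+00, -8.94641796e-06,
        1.35378725e+00, -2.06338279e-01]), 'joint_velocities': array([ 0.00087677, -0.00203933, -0.00111255,  0.0010122 , -0.00214543,
       -0.00087974]), 'joint_efforts': array([-8.94119385e-04, -4.33859110e+01, -3.41854620e+01,  7.03687454e-02,
        3.83647496e-02, -1.29439368e-04]), 'tool_pos': array([0.21284639, 0.53357244, 0.2147538 ]), 'eef_rot': array([[-9.09315522e-04,  3.70684694e-01,  9.28758327e-01],
       [-1.38544586e-03,  9.28757353e-01, -3.70685662e-01],
       [-9.99998627e-01, -1.62381461e-03, -3.30969903e-04]]), 'ft_force': array([ 0.38363099,  0.63452801, -0.10885115]), 'wrist_torque': array([0.04670996, 0.0376176 , 0.00010268]), 'finger_gap': 0.08796369455336378}
scene {'vfov': 42.18086117782321, 'cx': 323.39462783594354, 'cy': 247.9256627029036, 'R': array([[ 0.77150613, -0.63594366, -0.01881351],
       [-0.41861928, -0.48514334, -0.76771989],
       [ 0.47909935,  0.60017631, -0.64050934]]), 't': array([-0.34346677,  0.32429953,  0.59515704])}
top {'vfov': 49.65054396315197, 'cx': 318.9618697395171, 'cy': 231.8307249239, 'R': array([[ 0.02148765, -0.99966945,  0.01411619],
       [-0.99833698, -0.02221021, -0.05319755],
       [ 0.05349349, -0.01294963, -0.99848423]]), 't': array([0.0659177 , 0.55163412, 0.96231602])}
{'vfov': 68.73240518012173, 'cx': 326.7992730091866, 'cy': 241.16556374541798, 'tool_from_camera': array([[ 1.27644345e-03, -3.02128174e-01,  9.53266457e-01,
        -1.69656391e-01],
       [ 9.99998142e-01,  1.76256521e-03, -7.80390907e-04,
         7.72810187e-04],
       [-1.44441621e-03,  9.53265682e-01,  3.02129862e-01,
        -7.77859475e-02],
       [ 0.00000000e+00,  0.00000000e+00,  0.00000000e+00,
         1.00000000e+00]])}
```

View pics/scene0.png

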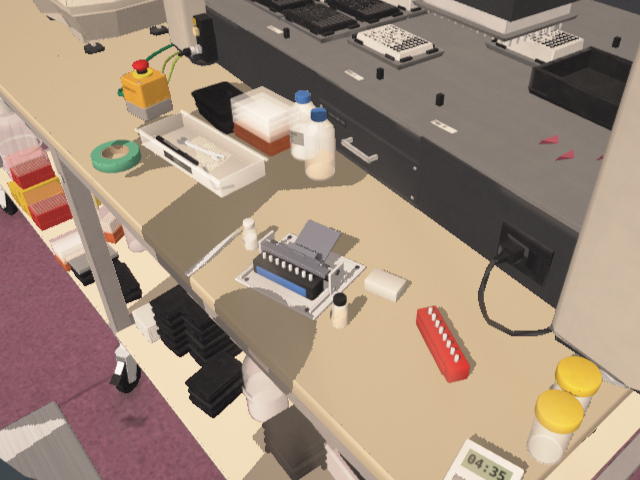

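View pics/top0.png

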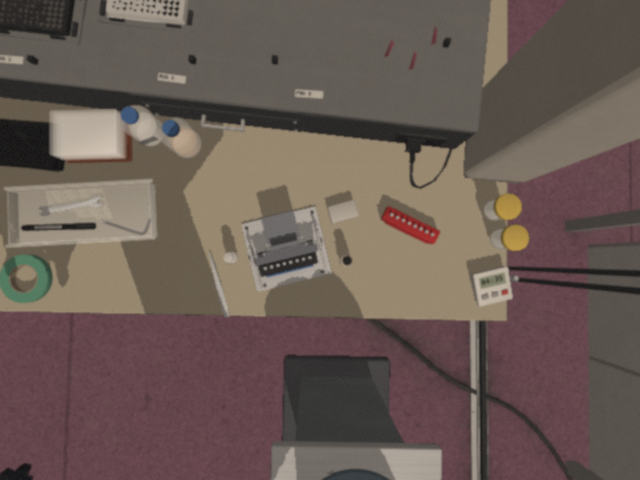

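```bash
cat > h.py <<'E'
import numpy as np
from station import *
def foc(i): return 240/np.tan(np.radians(i["vfov"]/2))
def pose(name,s=None):
    i=camera_info(name)
    if name=="wrist":
        T=i["tool_from_camera"]; R=s["eef_rot"]@T[:3,:3]; c=s["tool_pos"]+s["eef_rot"]@T[:3,3]
    else:
        R=i["R"].T; c=-R@i["t"]
    return i,R,c
def back(name,uv,z,s=None):
    i,R,c=pose(name,s); f=foc(i); out=[]
    for u,v in uv:
        d=R@np.array([(u-i["cx"])/f,(v-i["cy"])/f,1]); out.append(c+d*(z-c[2])/d[2])
    return np.array(out)
def proj(name,X,s=None):
    i,R,c=pose(name,s); f=foc(i); p=(np.atleast_2d(X)-c)@R
    return p[:,:2]/p[:,2:]*f+[i["cx"],i["cy"]]
E
python3 - <<'E'
from h import *
import cv2
a=cv2.imread("pics/top0.png")[190:310,190:370];cv2.imwrite("pics/topc.png",cv2.resize(a,None,fx=4.4,fy=4.4,interpolation=cv2.INTER_CUBIC))
a=cv2.imread("pics/scene0.png")[200:345,170:420];cv2.imwrite("pics/scc.png",cv2.resize(a,None,fx=3.2,fy=3.2,interpolation=cv2.INTER_CUBIC))
print(back("top",[(242,222),(318,207),(329,272),(253,289)],.005))
E
```

```text
[[0.56598641 0.2242979  0.005     ]
 [0.59786956 0.08069401 0.005     ]
 [0.47485573 0.05721079 0.005     ]
 [0.43986141 0.19988407 0.005     ]]
```

View pics/topc.png

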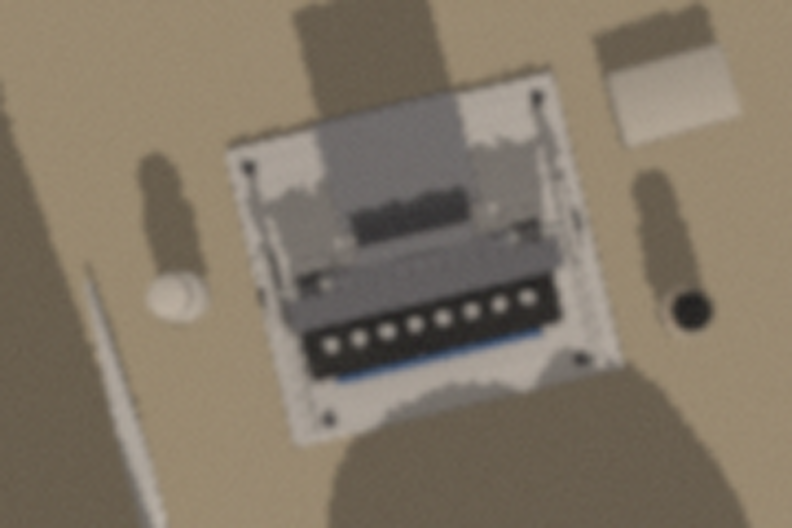

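View pics/scc.png

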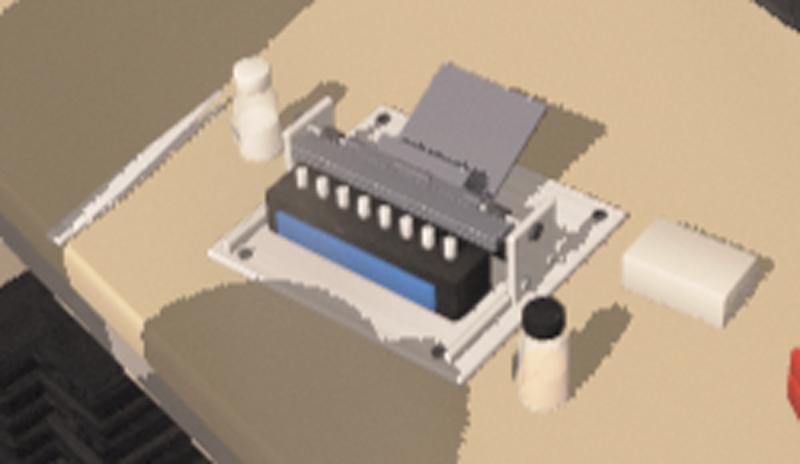

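```bash
cat >> h.py <<'E'
from scipy.optimize import least_squares
def D2W(p,P):  # p=(x,y,yaw), P dock pts
    P=np.atleast_2d(P).astype(float); c,s=np.cos(p[2]),np.sin(p[2])
    return np.c_[p[0]+c*P[:,0]-s*P[:,1],p[1]+s*P[:,0]+c*P[:,1],P[:,2]]
C=np.array([[78,73,5],[78,-73,5],[-54,-73,5],[-54,73,5]])/1e3
E
python3 - <<'E'
from h import *
uv=np.array([(230,150),(550,68),(622,365),(298,447)])/4.4+[190-.4,190-.4]
r=least_squares(lambda p:(proj("top",D2W(p,C))-uv).ravel(),[.52,.14,-.2])
print(r.x,r.fun.round(1))
p=r.x
s=get_state();R=s["eef_rot"]
ey=np.array([np.cos(p[2]),np.sin(p[2]),0])
for sg in (1,-1):
    y=sg*ey;x=np.array([0,0,-1.]);z=np.cross(x,y);Rt=np.c_[x,y,z]
    from scipy.spatial.transform import Rotation as Ro
    print(sg,Ro.from_matrix(R.T@Rt).as_rotvec())
print(R.T@(np.array([p[0],p[1],.215])-s["tool_pos"])*100)
E
```

```text
[0.50692808 0.13605648 0.26440628] [-1.3 -0.2  0.7  0.1  1.1  0.  -0.4  0.1]
1 [9.26607807e-01 4.42684109e-04 1.54885827e-03]
-1 [-2.21498412e+00 -1.84962284e-03  5.28646588e-04]
[ 9.98924478e-03 -2.60202897e+01  4.20484063e+01]
```

drive_tool --motion '[{"dy":-2.2,"dz":3.5,"gripper":-1},{"dy":-2.2,"dz":3.5},{"dy":-2.2,"dz":3.5},{"dy":-2.2,"dz":3.5},{"dy":-2.2,"dz":3.5},{"dy":-2.2,"dz":3.5},{"dy":-2.2,"dz":3.5},{"dy":-2.2,"dz":3.5}]'

```text
validation failed for argument at $.mo...
```

drive_tool --motion '[{"wx":0.12},{"wx":0.12},{"wx":0.12},{"wx":0.12},{"wx":0.12},{"wx":0.12},{"wx":0.12},{"wx":0.12}]'

```text
validation failed for argument at $.mo...
```

drive_tool --motion '[{"dx":0,"dy":-2.2,"dz":3.5,"wx":0,"wy":0,"wz":0,"gripper":-1},{"dx":0,"dy":-2.2,"dz":3.5,"wx":0,"wy":0,"wz":0,"gripper":-1},{"dx":0,"dy":-2.2,"dz":3.5,"wx":0,"wy":0,"wz":0,"gripper":-1},{"dx":0,"dy":-2.2,"dz":3.5,"wx":0,"wy":0,"wz":0,"gripper":-1},{"dx":0,"dy":-2.2,"dz":3.5,"wx":0,"wy":0,"wz":0,"gripper":-1},{"dx":0,"dy":-2.2,"dz":3.5,"wx":0,"wy":0,"wz":0,"gripper":-1},{"dx":0,"dy":-2.2,"dz":3.5,"wx":0,"wy":0,"wz":0,"gripper":-1},{"dx":0,"dy":-2.2,"dz":3.5,"wx":0,"wy":0,"wz":0,"gripper":-1}]'

```text
clock: 0.77
tool_pos: [0.4053, 0.2656, 0.211]
eef_rot: [[-0.006, 0.356, 0.934], [-0.002, 0.934, -0.356], [-1.0, -0.004, -0.005]]
ft_force: [0.6, 1.1, 0.3]
finger_gap: 0.0884
```

drive_tool --motion '[{"dx":0,"dy":0,"dz":0,"wx":0.12,"wy":0,"wz":0,"gripper":-1},{"dx":0,"dy":0,"dz":0,"wx":0.12,"wy":0,"wz":0,"gripper":-1},{"dx":0,"dy":0,"dz":0,"wx":0.12,"wy":0,"wz":0,"gripper":-1},{"dx":0,"dy":0,"dz":0,"wx":0.12,"wy":0,"wz":0,"gripper":-1},{"dx":0,"dy":0,"dz":0,"wx":0.12,"wy":0,"wz":0,"gripper":-1},{"dx":0,"dy":0,"dz":0,"wx":0.12,"wy":0,"wz":0,"gripper":-1},{"dx":0,"dy":0,"dz":0,"wx":0.12,"wy":0,"wz":0,"gripper":-1},{"dx":0,"dy":0,"dz":0,"wx":0.12,"wy":0,"wz":0,"gripper":-1}]'

```text
clock: 1.43
tool_pos: [0.4099, 0.2545, 0.2081]
eef_rot: [[-0.01, 0.978, 0.208], [-0.006, 0.208, -0.978], [-1.0, -0.011, 0.004]]
ft_force: [-0.2, 0.3, 0.1]
finger_gap: 0.088
```

```bash
cat > plan.py <<'E'
import sys
from h import *
from scipy.spatial.transform import Rotation as Ro
def Rtarget(yaw,tilt):
    # tilt>0: near finger (robot side) lower
    y=np.array([np.cos(yaw),np.sin(yaw),0]);x=np.array([0,0,-1.]);z=np.cross(x,y)
    R0=np.c_[x,y,z]
    # rotating about tool z by a : y -> y cos - x sin ... want y to go up(-x)
    return R0@Ro.from_rotvec([0,0,tilt]).as_matrix()
def delta(pos,yaw,tilt):
    s=get_state();R=s["eef_rot"]
    print("t",s["clock"],"pos",s["tool_pos"].round(4),"F",s["ft_force"].round(1),"gap",round(s["finger_gap"],4))
    print("d cm",(R.T@(np.array(pos)-s["tool_pos"])*100).round(2),"w",Ro.from_matrix(R.T@Rtarget(yaw,tilt)).as_rotvec().round(3))
E
python3 - <<'E'
from plan import *
p=[.5069,.1361,.2644]
delta([p[0],p[1],.215],p[2],0)
E
```

```text
t 1.4333 pos [0.4099 0.2545 0.2081] F [-0.2  0.3  0.1] gap 0.088
d cm [-0.71  7.02 13.6 ] w [-0.055  0.004  0.011]
```

drive_tool --motion '[{"dx":-0.2,"dy":1.8,"dz":3.4,"wx":-0.055,"wy":0,"wz":0,"gripper":-1},{"dx":-0.2,"dy":1.8,"dz":3.4,"wx":0,"wy":0,"wz":0.01,"gripper":-1},{"dx":-0.2,"dy":1.8,"dz":3.4,"wx":0,"wy":0,"wz":0,"gripper":-1},{"dx":-0.2,"dy":1.5,"dz":3.2,"wx":0,"wy":0,"wz":0,"gripper":-1},{"dx":0,"dy":0,"dz":0,"wx":0,"wy":0,"wz":0,"gripper":-1}]'

```text
clock: 1.85
tool_pos: [0.5095, 0.1386, 0.2143]
eef_rot: [[-0.003, 0.968, 0.253], [-0.004, 0.253, -0.968], [-1.0, -0.004, 0.003]]
ft_force: [-0.1, 0.1, 0.3]
finger_gap: 0.0878
```

```bash
python3 - <<'E'
from plan import *
import cv2,pickle
p=[.5069,.1361,.2644]
delta([p[0],p[1],.215],p[2],0)
s=get_state();cv2.imwrite("pics/w1.png",read_camera("wrist")[:,:,::-1]);pickle.dump(s,open("w1.pkl","wb"))
print(proj("wrist",D2W(p,C),s))
E
```

```text
t 1.85 pos [0.5095 0.1386 0.2143] F [-0.1  0.1  0.3] gap 0.0878
d cm [-0.07 -0.31  0.17] w [-0.009  0.003  0.004]
[[398.78057904 135.8514537 ]
 [391.82057123 267.21540981]
 [278.14647218 267.80851572]
 [271.12536058 136.82561135]]
```

View pics/w1.png

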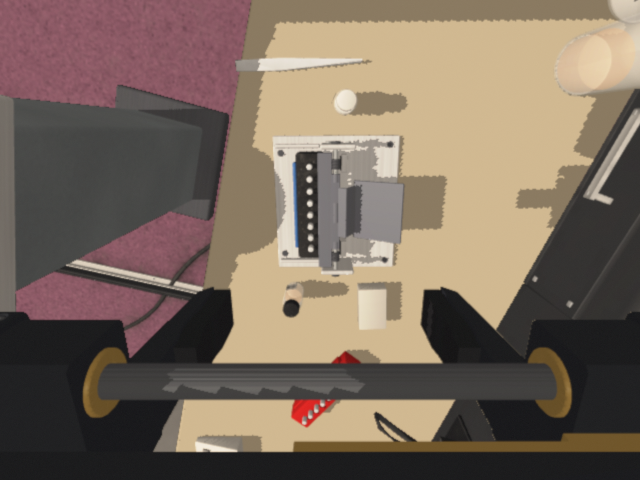

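drive_tool --motion '[{"dx":3,"dy":-0.1,"dz":0,"wx":0,"wy":0,"wz":0,"gripper":-1},{"dx":3,"dy":-0.1,"dz":0,"wx":0,"wy":0,"wz":0,"gripper":-1},{"dx":2.5,"dy":-0.1,"dz":0,"wx":0,"wy":0,"wz":0,"gripper":-1},{"dx":0,"dy":0,"dz":0,"wx":0,"wy":0,"wz":0,"gripper":-1},{"dx":0,"dy":0,"dz":0,"wx":0,"wy":0,"wz":0,"gripper":-1}]'

```text
clock: 2.32
tool_pos: [0.5024, 0.142, 0.1267]
eef_rot: [[-0.005, 0.968, 0.252], [-0.0, 0.252, -0.968], [-1.0, -0.005, -0.001]]
ft_force: [-0.8, 0.5, 0.1]
finger_gap: 0.0884
```

```bash
python3 - <<'E'
from plan import *
import cv2,pickle
p=[.5069,.1361,.2644]
delta([p[0],p[1],.125],p[2],0)
s=get_state();a=read_camera("wrist")[:,:,::-1];cv2.imwrite("pics/w2.png",a);pickle.dump(s,open("w2.pkl","wb"))
q=proj("wrist",D2W(p,C),s);print(q)
u0,v0=(q.min(0)-25).astype(int).clip(0);u1,v1=(q.max(0)+25).astype(int)
print(u0,v0,u1,v1);cv2.imwrite("pics/w2c.png",cv2.resize(a[v0:v1,u0:u1],None,fx=2.7,fy=2.7,interpolation=cv2.INTER_CUBIC))
E
```

```text
t 2.3167 pos [0.5024 0.142  0.1267] F [-0.8  0.5  0.1] gap 0.0884
d cm [0.17 0.29 0.68] w [-0.01  -0.001  0.005]
[[426.80893241 145.15689366]
 [414.55632563 308.48192213]
 [272.19309161 309.15263353]
 [262.11898439 146.54855475]]
237 120 451 334
```

View pics/w2c.png

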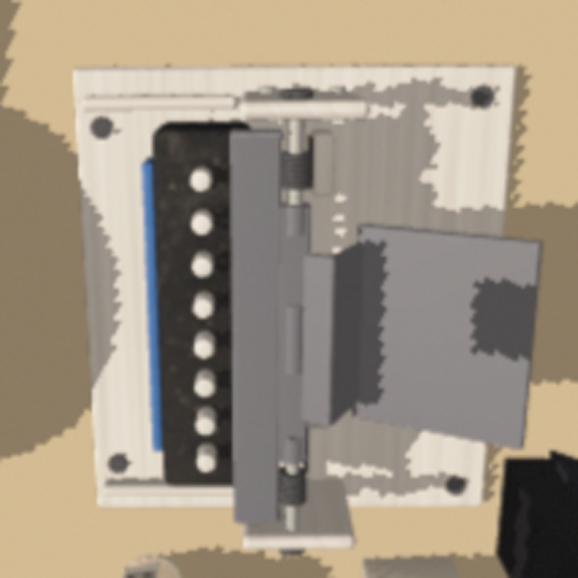

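```bash
python3 - <<'E'
from plan import *
import pickle
s=pickle.load(open("w2.pkl","rb"))
f=lambda a:(np.array(a)+.5)/2.7-.5+[237,120]
uv=f([(515,67),(482,502),(100,504),(75,70)])
r=least_squares(lambda p:(proj("wrist",D2W(p,C),s)-uv).ravel(),[.507,.136,.264]);p=r.x
print("wrist only",p,r.fun.round(1))
uvt=np.array([(230,150),(550,68),(622,365),(298,447)])/4.4+[189.6,189.6]
usc=(np.array([(628,214),(460,382),(210,253),(383,104)])+.5)/3.2-.5+[170,200]
Cs=C[[1,2,3,0]]
r=least_squares(lambda p:(proj("scene",D2W(p,Cs))-usc).ravel(),[.507,.136,.264]);print("scene",r.x,r.fun.round(1))
def W2D(p,X):
    d=X-np.array([p[0],p[1],0]);c,sn=np.cos(p[2]),np.sin(p[2]);return np.c_[c*d[:,0]+sn*d[:,1],-sn*d[:,0]+c*d[:,1],d[:,2]]
print("nozzles",W2D(p,back("wrist",f([(200,180),(206,460)]),.039,s)).round(4))
print("panel top",W2D(p,back("wrist",f([(145,160),(154,450)]),.025,s)).round(4))
print("body",W2D(p,back("wrist",f([(155,125),(165,483)]),.031,s)).round(4))
print("paddle far",W2D(p,back("wrist",f([(541,240),(521,447)]),.052,s)).round(4))
print("vial b/ box n/a")
E
```

```text
wrist only [0.50758498 0.13774061 0.26333338] [ 1.  -1.1  0.5  1.6 -0.5  1.4 -1.  -1. ]
scene [0.5054439  0.13682914 0.25779855] [ 0.4 -0.1  0.5  0.3 -1.1 -0.5  0.2  0.1]
nozzles [[-0.015   0.0445  0.039 ]
 [-0.0149 -0.0389  0.039 ]]
panel top [[-0.0312  0.0482  0.025 ]
 [-0.0319 -0.0421  0.025 ]]
body [[-0.0275  0.0585  0.031 ]
 [-0.0282 -0.0505  0.031 ]]
paddle far [[ 0.0749  0.0302  0.052 ]
 [ 0.0744 -0.0291  0.052 ]]
vial b/ box n/a
```

```bash
cat >> plan.py <<'E'
P=[.507,.1375,.262]
def go(X,Y,Z,tilt=.1):
    s=get_state();R=s["eef_rot"];g=s["finger_gap"]
    for n,y in(("near",-g/2),("far",g/2)):
        d=s["tool_pos"]+R@[0,y,0]-np.array([P[0],P[1],0]);c,sn=np.cos(P[2]),np.sin(P[2])
        print(n,np.array([c*d[0]+sn*d[1],-sn*d[0]+c*d[1],d[2]]).round(4))
    delta(D2W(P,[X,Y,Z])[0],P[2],tilt)
E
python3 -c "
from plan import *
go(0,.002,.075)"
```

```text
near [-0.0477  0.006   0.1268]
far [0.0403 0.0053 0.1263]
t 2.3667 pos [0.502  0.142  0.1266] F [-1.   0.2 -1.4] gap 0.088
d cm [5.15 0.4  0.37] w [-0.007 -0.001  0.106]
```

drive_tool --motion '[{"dx":0,"dy":0.4,"dz":0.37,"wx":-0.007,"wy":0,"wz":0.105,"gripper":-0.73},{"dx":1.5,"dy":0,"dz":0,"wx":0,"wy":0,"wz":0,"gripper":-0.73},{"dx":1.5,"dy":0,"dz":0,"wx":0,"wy":0,"wz":0,"gripper":-0.73},{"dx":0,"dy":0,"dz":0,"wx":0,"wy":0,"wz":0,"gripper":-0.73}]'

```text
clock: 2.7
tool_pos: [0.5121, 0.1429, 0.1024]
eef_rot: [[0.107, 0.959, 0.262], [0.029, 0.261, -0.965], [-0.994, 0.111, 0.0]]
ft_force: [-1.0, -0.2, -0.4]
finger_gap: 0.0765
```

```bash
python3 -c "
from plan import *
go(0,.002,.075)"
```

```text
near [-0.0317  0.0037  0.0982]
far [0.0443 0.004  0.1067]
t 2.7 pos [0.5121 0.1429 0.1024] F [-1.  -0.2 -0.4] gap 0.0765
d cm [ 2.66 -0.93  0.18] w [ 0.003  0.    -0.011]
```

drive_tool --motion '[{"dx":0.8,"dy":-0.95,"dz":0.15,"wx":0,"wy":0,"wz":-0.01,"gripper":-0.73},{"dx":1.0,"dy":0,"dz":0,"wx":0,"wy":0,"wz":0,"gripper":-0.73},{"dx":0.5,"dy":0,"dz":0,"wx":0,"wy":0,"wz":0,"gripper":-0.73},{"dx":0,"dy":0,"dz":0,"wx":0,"wy":0,"wz":0,"gripper":-0.73}]'

```text
clock: 3.03
tool_pos: [0.5081, 0.1404, 0.0819]
eef_rot: [[0.104, 0.959, 0.264], [0.026, 0.263, -0.965], [-0.994, 0.107, 0.002]]
ft_force: [-0.2, -0.1, -1.0]
finger_gap: 0.0763
```

```bash
python3 - <<'E'
from plan import *
import cv2
go(0,.002,.055)
s=get_state()
a=read_camera("wrist")[:,:,::-1];cv2.imwrite("pics/w3.png",a)
b=read_camera("scene")[:,:,::-1][190:345,160:410];cv2.imwrite("pics/s3.png",cv2.resize(b,None,fx=3.2,fy=3.2,interpolation=cv2.INTER_CUBIC))
E
```

```text
near [-0.0361  0.0023  0.0778]
far [0.0398 0.0027 0.086 ]
t 3.0333 pos [0.5081 0.1404 0.0819] F [-0.2 -0.1 -1. ] gap 0.0763
d cm [ 2.66 -0.47  0.05] w [ 0.005  0.001 -0.007]
```

View pics/w3.png

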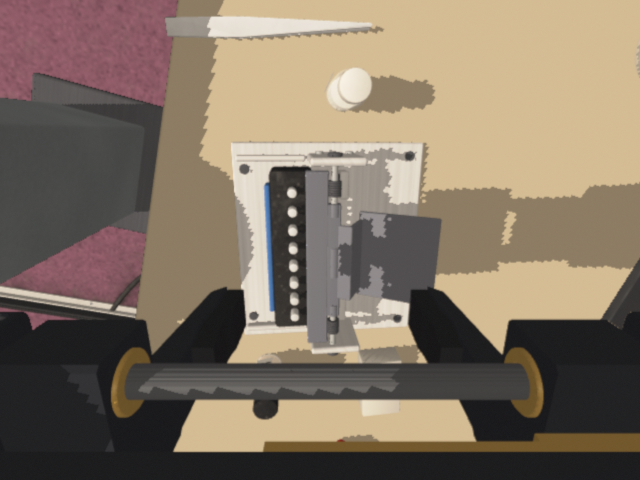

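View pics/s3.png

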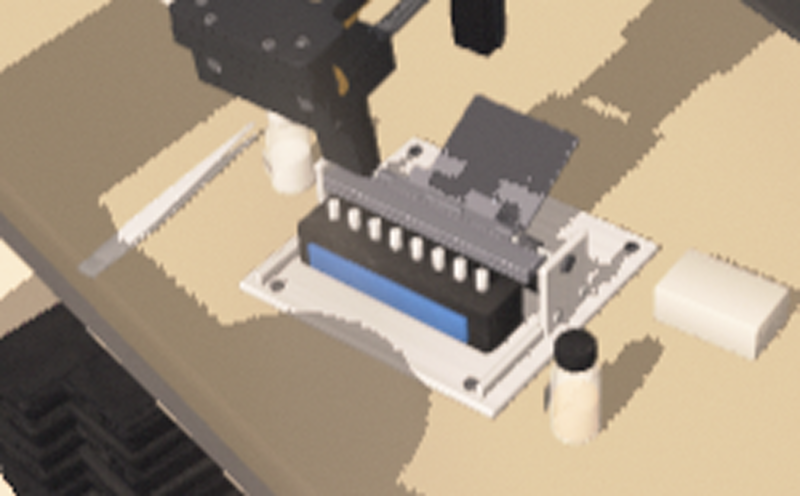

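drive_tool --motion '[{"dx":1.0,"dy":-0.4,"dz":0,"wx":0,"wy":0,"wz":0,"gripper":-0.73},{"dx":1.0,"dy":0,"dz":0,"wx":0,"wy":0,"wz":0,"gripper":-0.73},{"dx":0.6,"dy":0,"dz":0,"wx":0,"wy":0,"wz":0,"gripper":-0.73},{"dx":0,"dy":0,"dz":0,"wx":0,"wy":0,"wz":0,"gripper":-0.73}]'

```text
clock: 3.47
tool_pos: [0.5085, 0.14, 0.0549]
eef_rot: [[0.107, 0.959, 0.264], [0.027, 0.262, -0.965], [-0.994, 0.11, 0.003]]
ft_force: [1.3, 0.7, -0.1]
finger_gap: 0.076
```

```bash
python3 - <<'E'
from plan import *
import cv2
go(0,.002,.017)
b=read_camera("scene")[:,:,::-1][190:345,160:410];cv2.imwrite("pics/s4.png",cv2.resize(b,None,fx=3.2,fy=3.2,interpolation=cv2.INTER_CUBIC))
E
```

```text
near [-0.0356  0.0018  0.0507]
far [0.0399 0.0022 0.059 ]
t 3.4667 pos [0.5085 0.14   0.0549] F [ 1.3  0.7 -0.1] gap 0.076
d cm [ 3.74 -0.63 -0.01] w [ 0.005  0.002 -0.01 ]
```

View pics/s4.png

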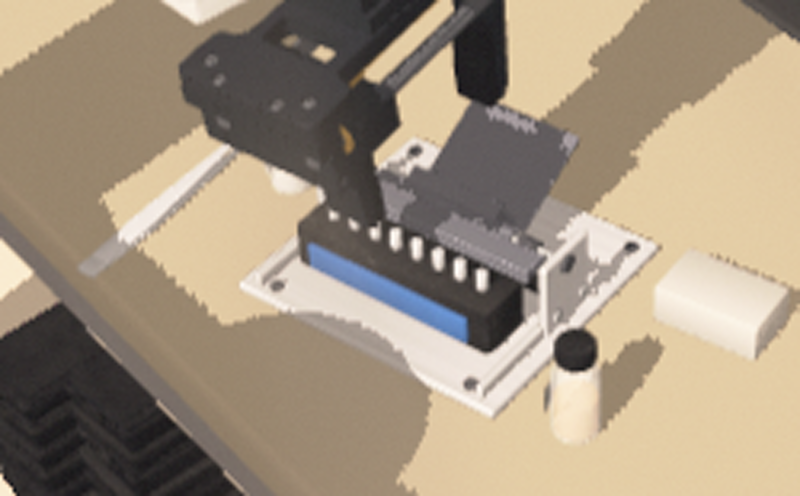

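drive_tool --motion '[{"dx":0,"dy":-0.4,"dz":0,"wx":0,"wy":0,"wz":-0.01,"gripper":-0.73},{"dx":0.9,"dy":-0.12,"dz":0,"wx":0,"wy":0,"wz":0,"gripper":-0.73},{"dx":0.9,"dy":-0.12,"dz":0,"wx":0,"wy":0,"wz":0,"gripper":-0.73},{"dx":0.5,"dy":-0.1,"dz":0,"wx":0,"wy":0,"wz":0,"gripper":-0.73},{"dx":0.0,"dy":0,"dz":0,"wx":0,"wy":0,"wz":0,"gripper":-0.73}]'

```text
clock: 3.93
tool_pos: [0.5037, 0.1385, 0.0294]
eef_rot: [[0.097, 0.96, 0.264], [0.024, 0.263, -0.965], [-0.995, 0.1, 0.003]]
ft_force: [0.0, 1.1, 0.8]
finger_gap: 0.0759
```

```bash
python3 - <<'E'
from plan import *
import cv2
go(0,.002,.0168)
b=read_camera("scene")[:,:,::-1][190:345,160:410];cv2.imwrite("pics/s5.png",cv2.resize(b,None,fx=3.2,fy=3.2,interpolation=cv2.INTER_CUBIC))
E
```

```text
near [-0.0407  0.0016  0.0256]
far [0.0348 0.002  0.0332]
t 3.9333 pos [0.5037 0.1385 0.0294] F [0.  1.1 0.8] gap 0.0759
d cm [ 1.29  0.17 -0.02] w [ 0.005  0.002 -0.   ]
```

View pics/s5.png

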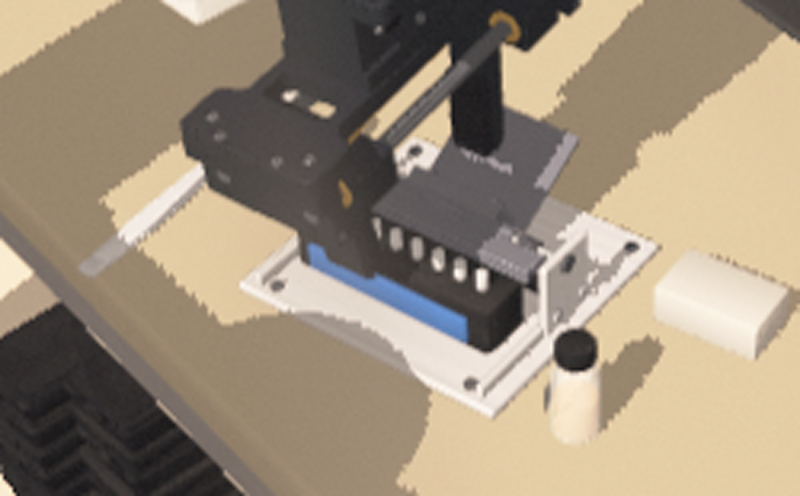

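drive_tool --motion '[{"dx":0.5,"dy":0.15,"dz":0,"wx":0,"wy":0,"wz":0,"gripper":-0.73},{"dx":0.5,"dy":-0.05,"dz":0,"wx":0,"wy":0,"wz":0,"gripper":-0.73},{"dx":0.3,"dy":-0.03,"dz":0,"wx":0,"wy":0,"wz":0,"gripper":-0.73}]'

```text
clock: 4.23
tool_pos: [0.5069, 0.1391, 0.0167]
eef_rot: [[0.099, 0.96, 0.264], [0.024, 0.263, -0.965], [-0.995, 0.102, 0.003]]
ft_force: [-0.8, -0.3, -0.6]
finger_gap: 0.0763
```

```bash
python3 - <<'E'
from plan import *
import cv2
go(0.002,.002,.0168)
b=read_camera("scene")[:,:,::-1][190:345,160:410];cv2.imwrite("pics/s6.png",cv2.resize(b,None,fx=3.2,fy=3.2,interpolation=cv2.INTER_CUBIC))
E
```

```text
near [-0.0376  0.0014  0.0128]
far [0.0382 0.0018 0.0206]
t 4.2333 pos [0.5069 0.1391 0.0167] F [-0.8 -0.3 -0.6] gap 0.0763
d cm [ 0.01  0.17 -0.04] w [ 0.005  0.003 -0.002]
```

View pics/s6.png

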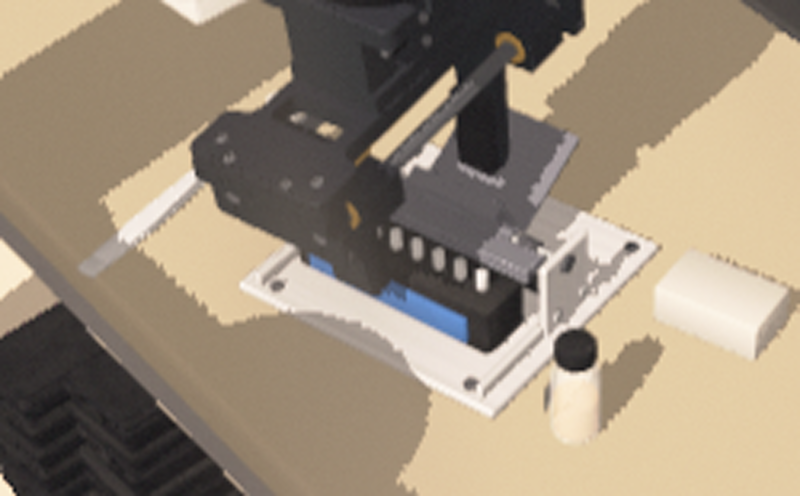

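```bash
python3 - <<'E'
from plan import *
import cv2
s=get_state();R=s["eef_rot"];g=s["finger_gap"]/2
a=read_camera("scene")[:,:,::-1].copy()
k=4
u0,v0,u1,v1=250,190,400,330
b=cv2.resize(a[v0:v1,u0:u1],None,fx=5,fy=5,interpolation=cv2.INTER_CUBIC)
for y in (-g-.0175,-g,g,g+.0175):
  for z in(-.009,.009):
    q=proj("scene",s["tool_pos"]+R@[0,y,z])[0];print(q)
    cv2.circle(b,tuple(((q-[u0,v0])*5).astype(int)),4,(0,0,255),-1)
# paddle shut / open corners
for pts,c in (([[29,30,27],[29,-30,27],[75,-30,52],[75,30,52]],(0,255,0)),([[21,30,20],[21,-30,20],[73,-30,20],[73,30,20]],(255,255,0))):
    q=proj("scene",D2W(P,np.array(pts)/1e3));cv2.polylines(b,[((q-[u0,v0])*5).astype(np.int32)],True,c,1)
cv2.imwrite("pics/s7.png",b)
cv2.imwrite("pics/w7.png",read_camera("wrist")[:,:,::-1])
E
```

```text
[266.67435184 292.23599132]
[276.58828973 297.19177676]
[274.24950459 284.36530134]
[284.12517863 289.19425852]
[305.46314251 251.93389367]
[315.16508686 256.25729534]
[312.22628629 244.9068924 ]
[321.88718282 249.12436745]
```

View pics/s7.png

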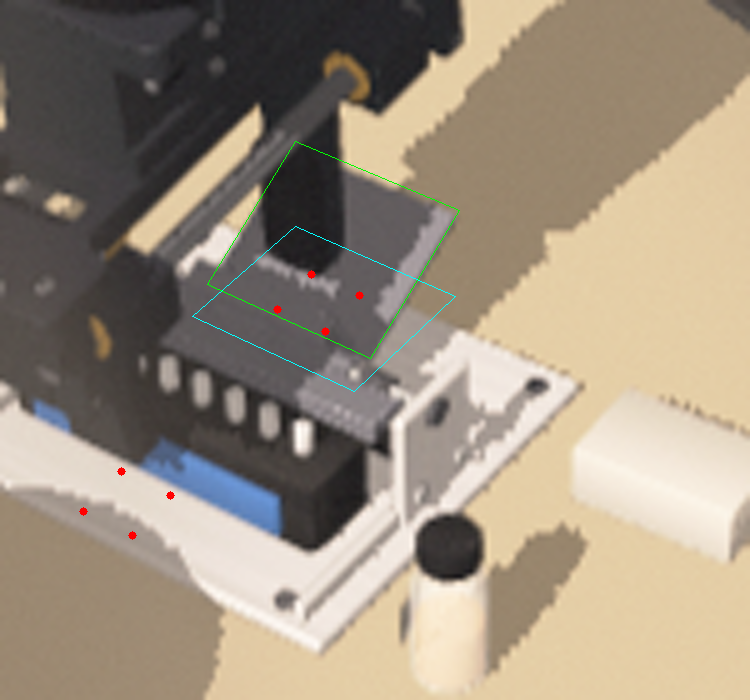

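View pics/w7.png

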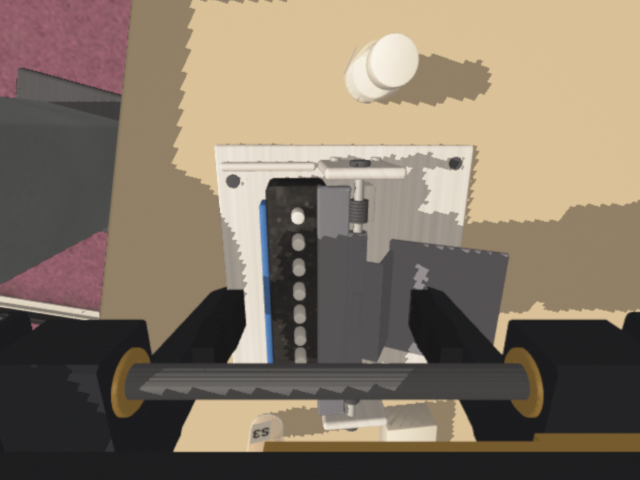

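drive_tool --motion '[{"dx":0.3,"dy":-0.03,"dz":0,"wx":0,"wy":0,"wz":0,"gripper":-0.73},{"dx":0.3,"dy":-0.03,"dz":0,"wx":0,"wy":0,"wz":0,"gripper":-0.73},{"dx":0.0,"dy":0,"dz":0,"wx":0,"wy":0,"wz":0,"gripper":-0.73}]'

```text
clock: 4.63
tool_pos: [0.5073, 0.1391, 0.0109]
eef_rot: [[0.1, 0.959, 0.264], [0.024, 0.263, -0.965], [-0.995, 0.103, 0.003]]
ft_force: [-0.7, 0.8, -0.1]
finger_gap: 0.0762
```

```bash
cat > look.py <<'E'
from plan import *
import cv2,sys
def look(name):
    s=get_state();R=s["eef_rot"];g=s["finger_gap"]/2
    go(0.0,.002,.005)
    a=read_camera("scene")[:,:,::-1].copy()
    u0,v0,u1,v1=250,190,400,330
    b=cv2.resize(a[v0:v1,u0:u1],None,fx=5,fy=5,interpolation=cv2.INTER_CUBIC)
    for y in (-g-.0175,-g,g,g+.0175):
      for z in(-.009,.009):
        q=proj("scene",s["tool_pos"]+R@[-.012,y,z])[0]
        cv2.circle(b,tuple(((q-[u0,v0])*5).astype(int)),3,(0,0,255),-1)
    for pts,c in (([[29,30,27],[29,-30,27],[75,-30,52],[75,30,52]],(0,255,0)),([[21,30,20],[21,-30,20],[73,-30,20],[73,30,20]],(255,255,0))):
        q=proj("scene",D2W(P,np.array(pts)/1e3));cv2.polylines(b,[((q-[u0,v0])*5).astype(np.int32)],True,c,1)
    cv2.imwrite(f"pics/{name}.png",b)
look(sys.argv[1])
E
python3 look.py s8
```

```text
near [-0.0372  0.0013  0.007 ]
far [0.0386 0.0017 0.0149]
t 4.6333 pos [0.5073 0.1391 0.0109] F [-0.7  0.8 -0.1] gap 0.0762
d cm [ 0.58 -0.13 -0.05] w [ 0.005  0.003 -0.003]
```

View pics/s8.png

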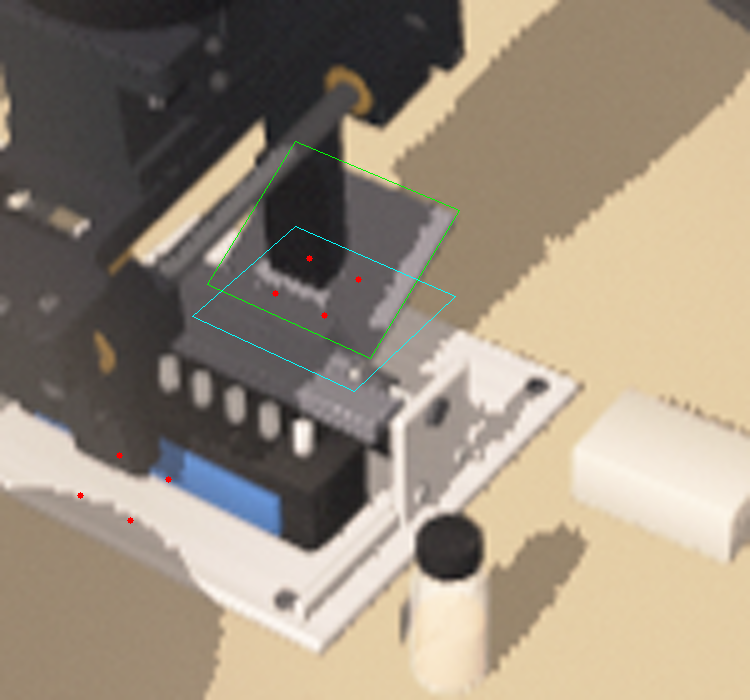

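drive_tool --motion '[{"dx":0.3,"dy":-0.03,"dz":0,"wx":0,"wy":0,"wz":0,"gripper":-0.73},{"dx":0.0,"dy":0,"dz":0,"wx":0,"wy":0,"wz":0,"gripper":-0.73}]'

```text
clock: 4.85
tool_pos: [0.5078, 0.1391, 0.0082]
eef_rot: [[0.101, 0.959, 0.264], [0.024, 0.263, -0.965], [-0.995, 0.104, 0.004]]
ft_force: [-1.6, -1.0, 2.5]
finger_gap: 0.0762
```

drive_tool --motion '[{"dx":0.3,"dy":-0.03,"dz":0,"wx":0,"wy":0,"wz":0,"gripper":-0.73},{"dx":0.0,"dy":0,"dz":0,"wx":0,"wy":0,"wz":0,"gripper":-0.73}]'

```text
clock: 5.02
tool_pos: [0.5075, 0.1391, 0.0051]
eef_rot: [[0.1, 0.959, 0.264], [0.024, 0.263, -0.965], [-0.995, 0.103, 0.004]]
ft_force: [-0.8, -0.4, 2.0]
finger_gap: 0.076
```

```bash
python3 look.py s9
```

```text
near [-0.0369  0.0012  0.0012]
far [0.0387 0.0016 0.009 ]
t 5.0167 pos [0.5075 0.1391 0.0051] F [-0.8 -0.4  2. ] gap 0.076
d cm [ 0.   -0.09 -0.06] w [ 0.005  0.003 -0.003]
```

View pics/s9.png

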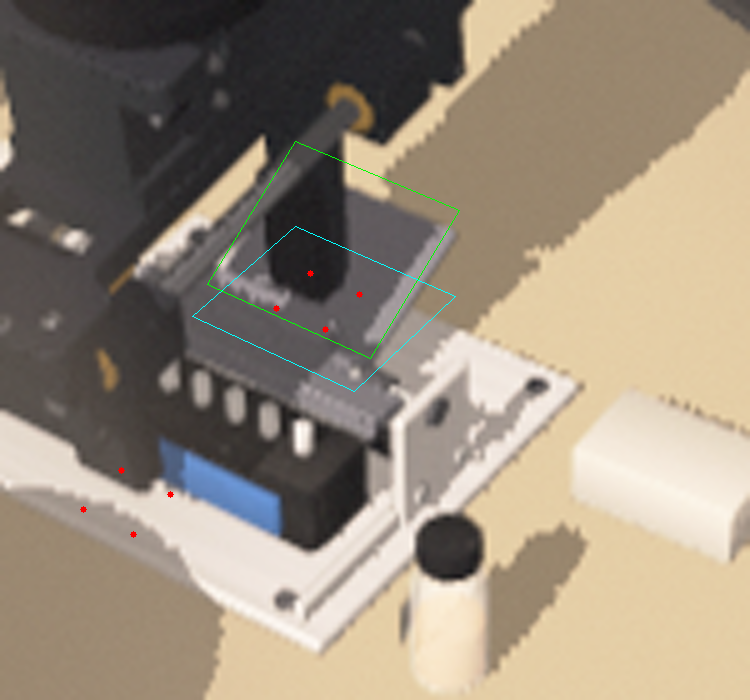

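```bash
python3 - <<'E'
from plan import *
s=get_state()
# w7/s7 moment pose
s7={"tool_pos":np.array([.5069,.1391,.0167]),"eef_rot":s["eef_rot"]}
for sc,w in (((319.4,205),(525,388)),((269.6,258),(120,388))):
    r=least_squares(lambda X:np.r_[proj("scene",X)[0]-sc,proj("wrist",X,s7)[0]-w],[.5,.14,.08])
    print(r.x,r.fun.round(1),"tool",(s["eef_rot"].T@(r.x-s7["tool_pos"])*1000).round(1))
E
```

```text
[0.56430802 0.15217859 0.09669647] [-0.7  1.2  0.2  0.1] tool [-73.5  66.8   2.8]
[0.43747596 0.1196948  0.08669177] [-9.6  2.5  1.8  1.5] tool [-77.1 -64.5   0.7]
```

drive_tool --motion '[{"dx":0.3,"dy":-0.03,"dz":0,"wx":0,"wy":0,"wz":0,"gripper":-0.73},{"dx":0.3,"dy":-0.03,"dz":0,"wx":0,"wy":0,"wz":0,"gripper":-0.73},{"dx":0.0,"dy":0,"dz":0,"wx":0,"wy":0,"wz":0,"gripper":-0.73}]'

```text
clock: 5.32
tool_pos: [0.5074, 0.139, -0.001]
eef_rot: [[0.1, 0.959, 0.264], [0.024, 0.263, -0.964], [-0.995, 0.103, 0.004]]
ft_force: [-0.5, -0.3, 3.8]
finger_gap: 0.0762
```

```bash
python3 look.py s10
```

```text
near [-0.0371  0.0012 -0.0049]
far [0.0387 0.0016 0.0029]
t 5.3167 pos [ 0.5074  0.139  -0.001 ] F [-0.5 -0.3  3.8] gap 0.0762
d cm [-0.6  -0.02 -0.06] w [ 0.006  0.003 -0.003]
```

View pics/s10.png

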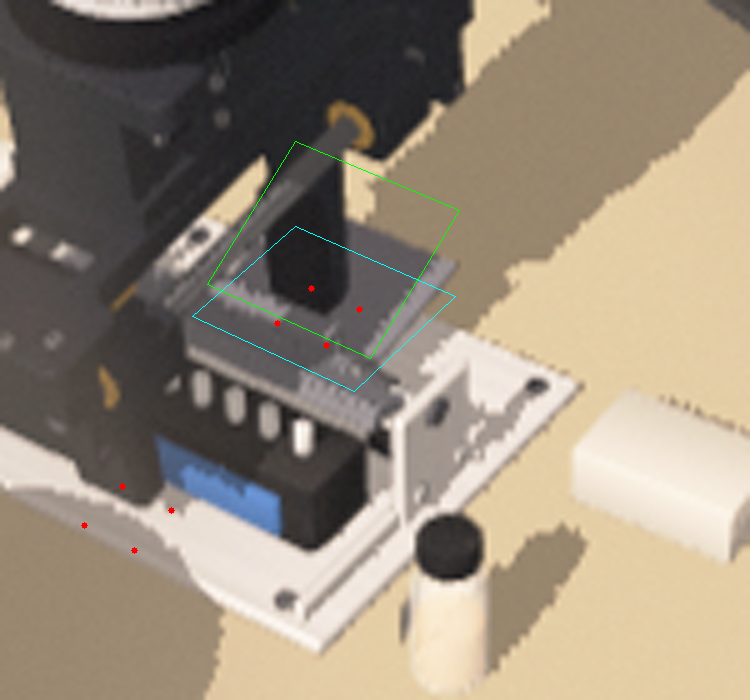

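drive_tool --motion '[{"dx":0.25,"dy":-0.03,"dz":0,"wx":0,"wy":0,"wz":0,"gripper":-0.73},{"dx":0.0,"dy":0,"dz":0,"wx":0,"wy":0,"wz":0,"gripper":-0.73}]'

```text
clock: 5.53
tool_pos: [0.5078, 0.1391, -0.0033]
eef_rot: [[0.101, 0.959, 0.264], [0.024, 0.263, -0.964], [-0.995, 0.104, 0.004]]
ft_force: [-3.1, -1.0, 3.0]
finger_gap: 0.0761
```

drive_tool --motion '[{"dx":0.2,"dy":-0.02,"dz":0,"wx":0,"wy":0,"wz":0,"gripper":-0.73},{"dx":0.0,"dy":0,"dz":0,"wx":0,"wy":0,"wz":0,"gripper":-0.73}]'

```text
clock: 5.7
tool_pos: [0.5083, 0.1391, -0.0051]
eef_rot: [[0.102, 0.959, 0.264], [0.024, 0.263, -0.964], [-0.995, 0.104, 0.004]]
ft_force: [-3.3, -0.4, 5.1]
finger_gap: 0.0765
```

```bash
python3 look.py s11
```

```text
near [-0.0364  0.001  -0.0091]
far [ 0.0397  0.0014 -0.0011]
t 5.7 pos [ 0.5083  0.1391 -0.0051] F [-3.3 -0.4  5.1] gap 0.0765
d cm [-1.02 -0.06 -0.08] w [ 0.006  0.004 -0.005]
```

View pics/s11.png

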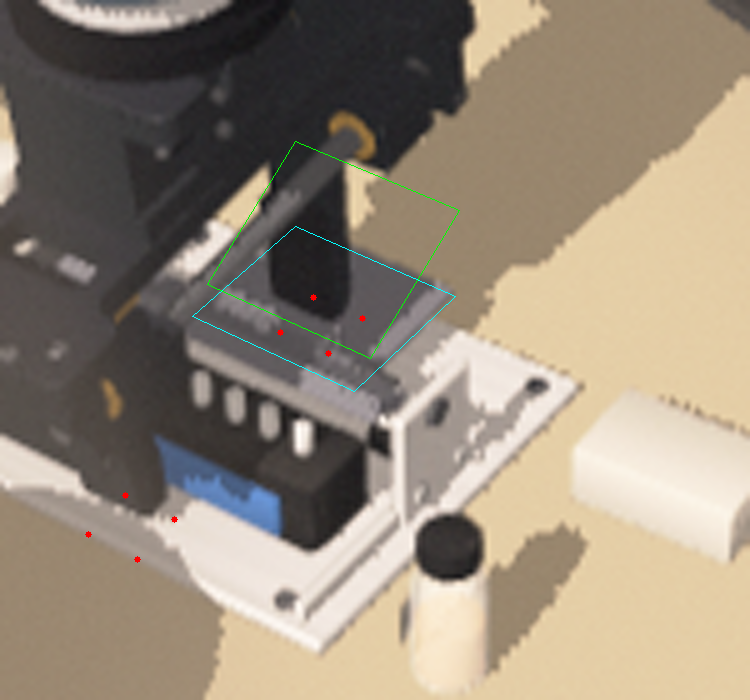

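drive_tool --motion '[{"dx":0.2,"dy":-0.02,"dz":0,"wx":0,"wy":0,"wz":0,"gripper":-0.73},{"dx":0.1,"dy":0.3,"dz":0,"wx":0,"wy":0,"wz":0,"gripper":-0.73},{"dx":0.06,"dy":0.3,"dz":0,"wx":0,"wy":0,"wz":0,"gripper":-0.73}]'

```text
clock: 6.0
tool_pos: [0.5146, 0.1408, -0.0068]
eef_rot: [[0.103, 0.959, 0.264], [0.024, 0.263, -0.964], [-0.994, 0.105, 0.004]]
ft_force: [-2.7, -1.1, 6.1]
finger_gap: 0.0764
```

```bash
python3 look.py s12
```

```text
near [-0.0298  0.001  -0.0108]
far [ 0.0462  0.0014 -0.0028]
t 6.0 pos [ 0.5146  0.1408 -0.0068] F [-2.7 -1.1  6.1] gap 0.0764
d cm [-1.26 -0.69 -0.08] w [ 0.006  0.004 -0.005]
```

View pics/s12.png

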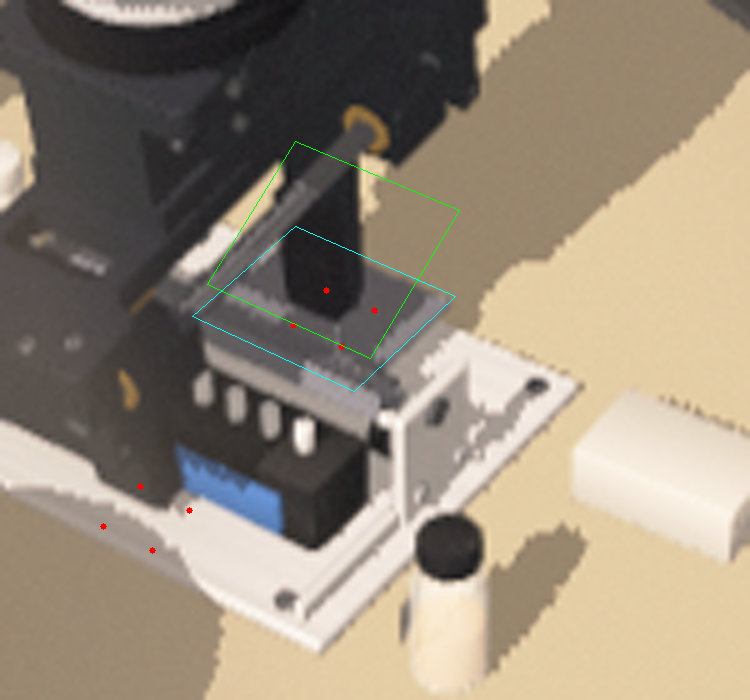

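drive_tool --motion '[{"dx":0.05,"dy":0.3,"dz":0,"wx":0,"wy":0,"wz":0,"gripper":-0.73},{"dx":0.05,"dy":0.3,"dz":0,"wx":0,"wy":0,"wz":0,"gripper":-0.73}]'

```text
clock: 6.22
tool_pos: [0.5211, 0.1425, -0.0068]
eef_rot: [[0.103, 0.959, 0.264], [0.024, 0.263, -0.964], [-0.994, 0.105, 0.004]]
ft_force: [-2.7, -1.0, 5.3]
finger_gap: 0.0763
```

```bash
python3 look.py s13
```

```text
near [-0.023   0.001  -0.0108]
far [ 0.0528  0.0014 -0.0028]
t 6.2167 pos [ 0.5211  0.1425 -0.0068] F [-2.7 -1.   5.3] gap 0.0763
d cm [-1.33 -1.36 -0.08] w [ 0.006  0.004 -0.006]
```

View pics/s13.png

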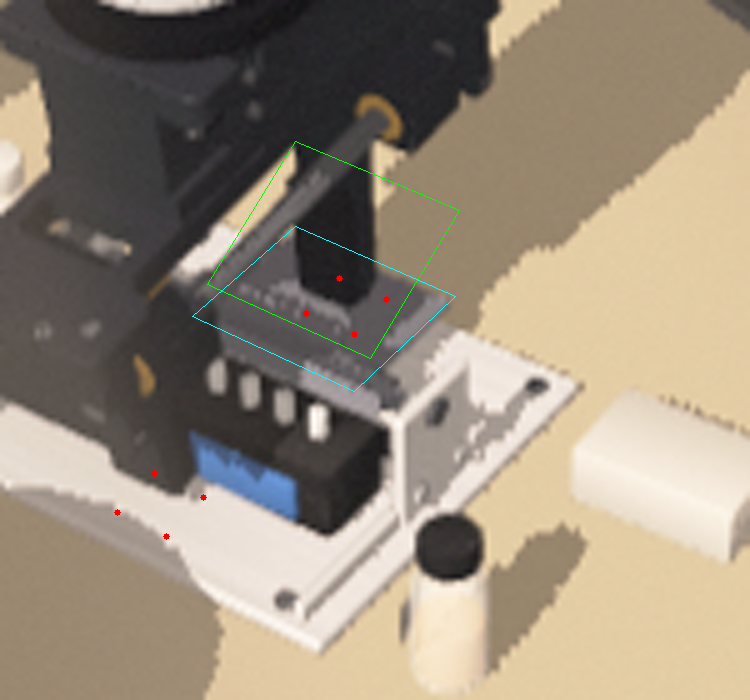

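drive_tool --motion '[{"dx":0.04,"dy":0.3,"dz":0,"wx":0,"wy":0,"wz":0,"gripper":-0.73},{"dx":0.04,"dy":0.25,"dz":0,"wx":0,"wy":0,"wz":0,"gripper":-0.73}]'

```text
clock: 6.43
tool_pos: [0.5268, 0.1441, -0.0069]
eef_rot: [[0.103, 0.959, 0.265], [0.024, 0.263, -0.964], [-0.994, 0.105, 0.004]]
ft_force: [-3.9, -1.6, 6.8]
finger_gap: 0.0764
```

```bash
python3 look.py s14
```

```text
near [-0.0171  0.001  -0.0109]
far [ 0.0588  0.0015 -0.0029]
t 6.4333 pos [ 0.5268  0.1441 -0.0069] F [-3.9 -1.6  6.8] gap 0.0764
d cm [-1.4  -1.95 -0.08] w [ 0.006  0.004 -0.006]
```

View pics/s14.png

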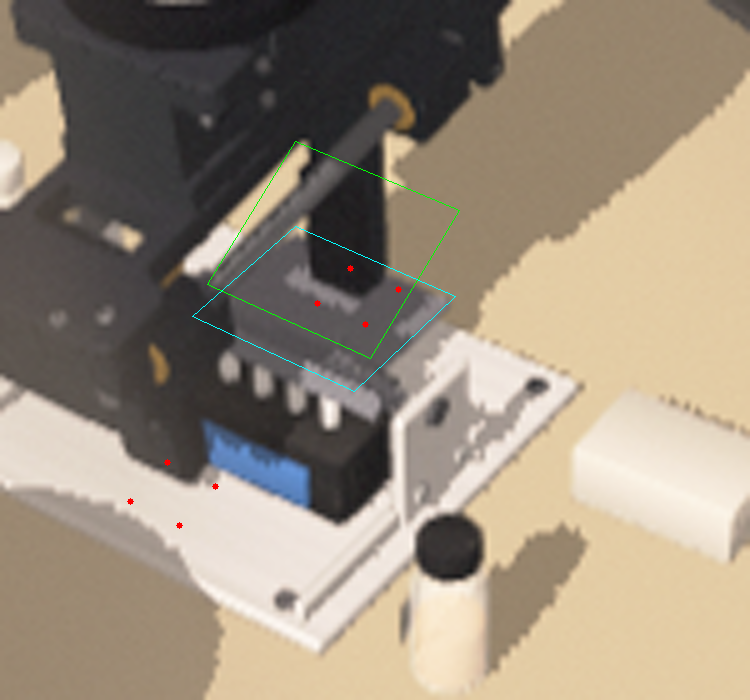

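```bash
python3 - <<'E'
from plan import *
for x in (-.0165,-.010,-.005,-.004,0):
    print(x,((proj("scene",D2W(P,[[x+.00175,-.0395,.036]]))[0]-[250,190])*5).round(0))
E
```

```text
-0.0165 [307. 432.]
-0.01 [320. 419.]
-0.005 [331. 409.]
-0.004 [333. 407.]
0 [341. 399.]
```

drive_tool --motion '[{"dx":0.04,"dy":0.25,"dz":0,"wx":0,"wy":0,"wz":0,"gripper":-0.73},{"dx":0.02,"dy":0,"dz":0,"wx":0,"wy":0,"wz":0,"gripper":-0.73}]'

```text
clock: 6.65
tool_pos: [0.53, 0.145, -0.0069]
eef_rot: [[0.103, 0.959, 0.265], [0.024, 0.264, -0.964], [-0.994, 0.106, 0.004]]
ft_force: [-0.9, 0.1, 4.7]
finger_gap: 0.076
```

drive_tool --motion '[{"dx":0.03,"dy":0.2,"dz":0,"wx":0,"wy":0,"wz":0,"gripper":-0.73}]'

```text
clock: 6.73
tool_pos: [0.5305, 0.1453, -0.0072]
eef_rot: [[0.1, 0.959, 0.265], [0.023, 0.264, -0.964], [-0.995, 0.103, 0.004]]
ft_force: [-15.7, -5.8, 19.4]
finger_gap: 0.0767
```

```bash
python3 look.py s15
```

```text
near [-0.0134  0.0012 -0.0112]
far [ 0.0629  0.0017 -0.0033]
t 6.7333 pos [ 0.5305  0.1453 -0.0072] F [-15.7  -5.8  19.4] gap 0.0767
d cm [-1.47 -2.34 -0.07] w [ 0.007  0.003 -0.003]
```

View pics/s15.png

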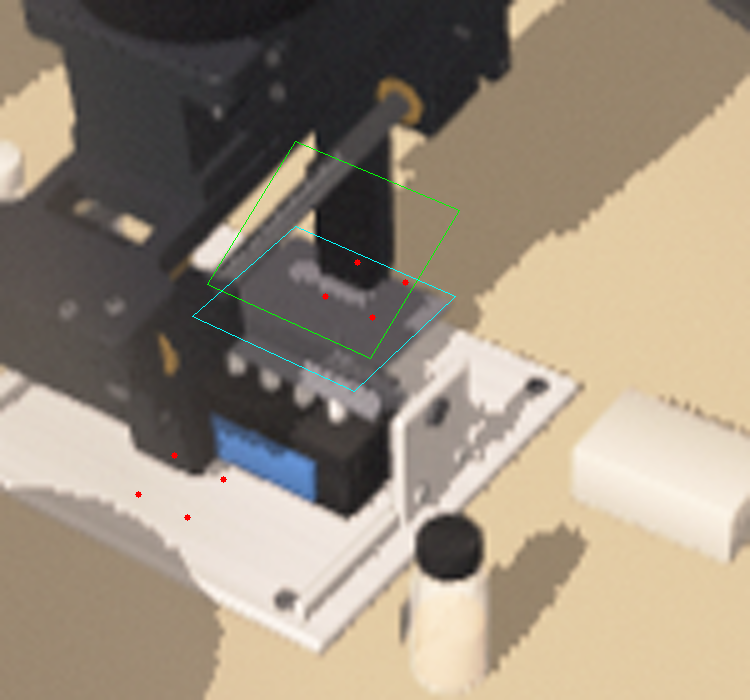

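drive_tool --motion '[{"dx":0,"dy":0,"dz":0,"wx":0,"wy":0,"wz":0,"gripper":-0.73},{"dx":0,"dy":0,"dz":0,"wx":0,"wy":0,"wz":0,"gripper":-0.73},{"dx":-0.03,"dy":-0.25,"dz":0,"wx":0,"wy":0,"wz":0,"gripper":-0.73},{"dx":-0.03,"dy":-0.25,"dz":0,"wx":0,"wy":0,"wz":0,"gripper":-0.73},{"dx":-0.03,"dy":-0.25,"dz":0,"wx":0,"wy":0,"wz":0,"gripper":-0.73}]'

```text
clock: 7.2
tool_pos: [0.5249, 0.1433, -0.0062]
eef_rot: [[0.103, 0.959, 0.265], [0.023, 0.264, -0.964], [-0.994, 0.106, 0.005]]
ft_force: [1.0, 0.5, 1.7]
finger_gap: 0.0765
```

```bash
python3 look.py s16
```

```text
near [-0.0192  0.0007 -0.0102]
far [ 0.0568  0.0012 -0.0021]
t 7.2 pos [ 0.5249  0.1433 -0.0062] F [1.  0.5 1.7] gap 0.0765
d cm [-1.31 -1.75 -0.11] w [ 0.007  0.004 -0.006]
```

View pics/s16.png

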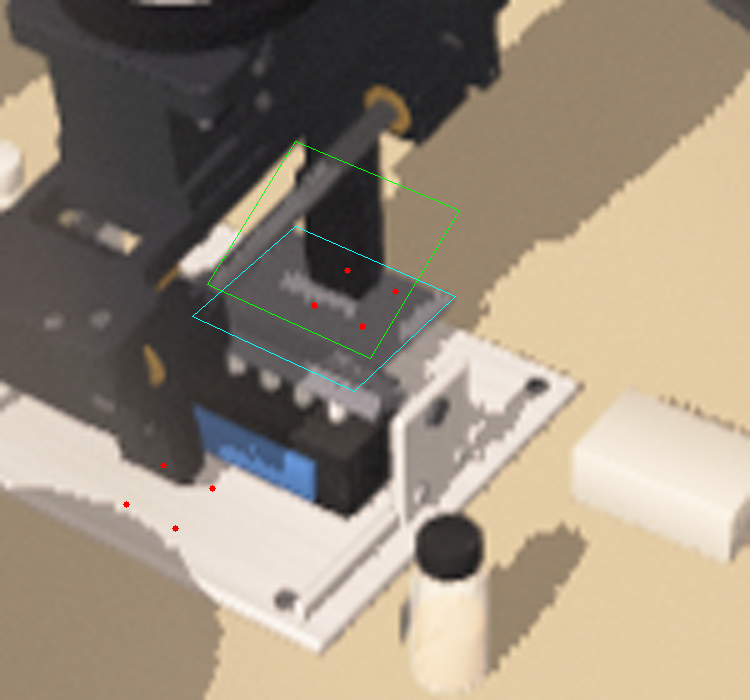

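drive_tool --motion '[{"dx":-0.5,"dy":0,"dz":0,"wx":0,"wy":0,"wz":0,"gripper":-0.73},{"dx":-0.6,"dy":0,"dz":0,"wx":0,"wy":0,"wz":0,"gripper":-0.73},{"dx":-0.6,"dy":0,"dz":0,"wx":0,"wy":0,"wz":0,"gripper":-0.73},{"dx":-0.7,"dy":0,"dz":0,"wx":0,"wy":0,"wz":0,"gripper":-0.73},{"dx":-1,"dy":0,"dz":0,"wx":0,"wy":0,"wz":0,"gripper":-0.73},{"dx":-2,"dy":0,"dz":0,"wx":0,"wy":0,"wz":0,"gripper":-0.73},{"dx":-3,"dy":0,"dz":0,"wx":0,"wy":0,"wz":0,"gripper":-0.73},{"dx":-3,"dy":0,"dz":0,"wx":0,"wy":0,"wz":0,"gripper":-0.73}]'

```text
clock: 7.92
tool_pos: [0.5049, 0.1399, 0.1069]
eef_rot: [[0.085, 0.961, 0.265], [0.022, 0.264, -0.964], [-0.996, 0.088, 0.001]]
ft_force: [0.3, -0.2, -0.5]
finger_gap: 0.0764
```

drive_tool --motion '[{"dx":-1,"dy":0,"dz":0,"wx":0,"wy":0,"wz":-0.1,"gripper":-0.73},{"dx":0,"dy":0,"dz":0,"wx":0,"wy":0,"wz":0,"gripper":-0.73},{"dx":0,"dy":0,"dz":0,"wx":0,"wy":0,"wz":0,"gripper":-0.73}]'

```text
clock: 8.17
tool_pos: [0.5054, 0.1399, 0.1263]
eef_rot: [[-0.002, 0.964, 0.265], [-0.004, 0.265, -0.964], [-1.0, -0.003, 0.004]]
ft_force: [0.5, -0.3, -0.7]
finger_gap: 0.076
```

```bash
python3 look.py s17; python3 - <<'E'
from plan import *
import cv2,pickle
s=get_state();pickle.dump(s,open("w17.pkl","wb"))
a=read_camera("wrist")[:,:,::-1]
q=proj("wrist",D2W(P,C),s);u0,v0=(q.min(0)-15).astype(int).clip(0);u1,v1=(q.max(0)+15).astype(int)
print(u0,v0);cv2.imwrite("pics/w17.png",cv2.resize(a[v0:v1,u0:u1],None,fx=2.7,fy=2.7,interpolation=cv2.INTER_CUBIC))
E
```

```text
near [-0.039   0.0025  0.1265]
far [0.037  0.003  0.1262]
t 8.1667 pos [0.5054 0.1399 0.1263] F [ 0.5 -0.3 -0.7] gap 0.076
d cm [12.13  0.14  0.03] w [0.007 0.003 0.103]
244 124
```

View pics/s17.png

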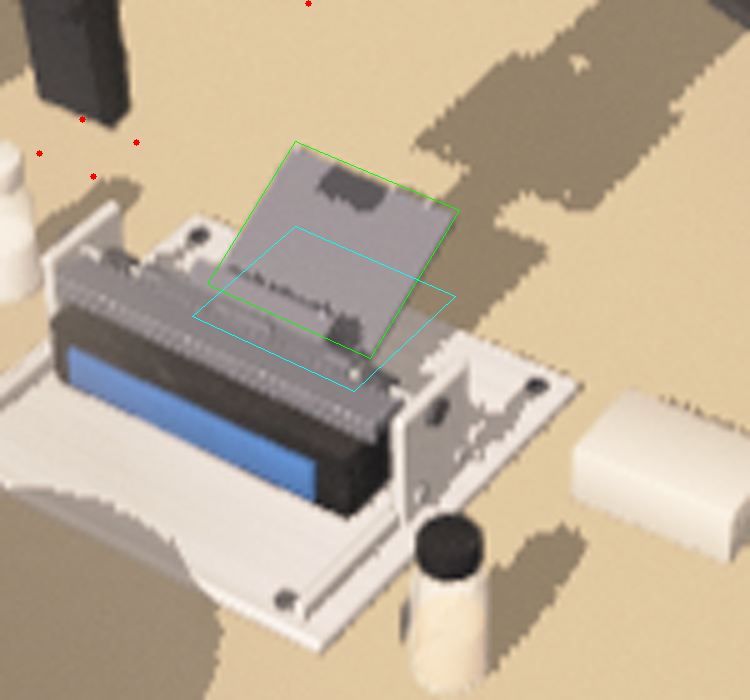

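View pics/w17.png

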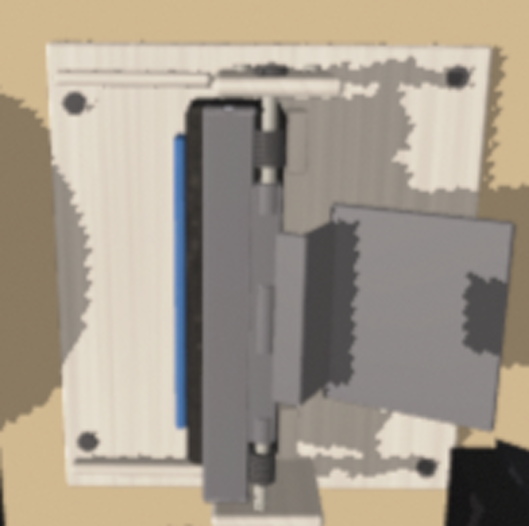

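```bash
python3 - <<'E'
from plan import *
import pickle
s=pickle.load(open("w17.pkl","rb"))
f=lambda a:(np.array(a)+.5)/2.7-.5+[244,124]
uv=f([(491,46),(457,487),(68,486),(48,43)])
r=least_squares(lambda p:(proj("wrist",D2W(p,C),s)-uv).ravel(),P);p=r.x;print(p,r.fun.round(1))
def W2D(p,X):
    d=X-np.array([p[0],p[1],0]);c,sn=np.cos(p[2]),np.sin(p[2]);return np.c_[c*d[:,0]+sn*d[:,1],-sn*d[:,0]+c*d[:,1],d[:,2]]
print("panel",W2D(p,back("wrist",f([(174,135),(176,428)]),.025,s)).round(4))
print("body",W2D(p,back("wrist",f([(187,103),(189,462)]),.031,s)).round(4))
E
```

```text
[0.50792463 0.13770391 0.26662619] [ 1.  -0.6 -0.7  0.6  0.5  0.3 -0.8 -0. ]
panel [[-0.0154  0.0487  0.025 ]
 [-0.016  -0.0417  0.025 ]]
body [[-0.0114  0.0581  0.031 ]
 [-0.0118 -0.0504  0.031 ]]
```

```bash
python3 -c "
from station import *
print(finish_job())"
```

```text
the job is handed in; nothing more can be done
None
```

The cassette is parked home in the dock with the cover shut over the nozzles, and I handed the job in at about 8.3 s. No verdict came back, so success rests on my own checks.

I straddled the cover with the gripper tilted about 0.1 rad. The far fingertip held the paddle down while the near one pushed the black cassette straight back. I then backed off, lifted clear and let the cover close.

**Last checks:**
- **Home position:** the cassette stands at about x +0.4 mm and y +3.5 mm in the dock frame, and square within about 0.01 rad, measured from a wrist picture. The push force rose to about 17 N at the back stops.
- **Cover while open:** I estimated about 0.4 rad just before the push and about 0.46 rad as the push began, judged from how far the paddle corner moved in the scene picture. In the later pictures it still looked nearly fully open.
- **Cover at the end:** the paddle lines up with its predicted shut outline, and no nozzles show from above.
- **Surroundings:** in the last scene picture, the black-capped vial and the small box stand where they were. I did not separately measure the white-capped vial or the tweezers after the push; the gripper stayed clear of them.
- **Robot:** it is well clear of the dock and reads no contact force.

**One disagreement:** with the jaws open, the fingertips sat roughly 12–20 mm above the tool point. I therefore set the pressing depth from the contact force and the pictures rather than the nominal geometry. The first "pressed" pose had in fact not touched the paddle.

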